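# Core, close and hold a casting mould

## Task

Get the two-part casting mould ready: take the core pin that fits the bore of the lower half, seat it upright and fully home there, and let go of it. Then set the upper half on the two dowels, each bore over its own dowel, press the halves flush together against the spring plungers and finish while still holding them pressed shut with the gripper on the upper half. The core pin that does not fit belongs in the pin block, and the stain bottle, petri dish, forceps and lens canister stay where they are.

Things in the scene. Friction and masses are not known exactly. Their poses are not given: they have to be found in the camera images.
- mould_base: Lower mould half, fixed to the bench: aluminium, 70 (x) x 110 (y) mm on a dark 80 x 122 x 6 mm sole. Origin: centre of its underside, on the bench; z up. Its flat parting face is at z = 28 mm; the cavity in it is 44 (x) x 50 (y) mm, 6 mm deep (floor at z = 22 mm).
- base_bore (a point): Mouth centre of the vertical core bore in the middle of the cavity floor, 22 mm above the underside of the lower half; 13.2 mm wide, 16 mm deep.
- dowel_thin (a point): Top centre of the thin steel dowel, diameter 10 mm, upright on the lower half at x = 0, y = +42 mm; it stands 14 mm above the parting face (top at z = 42 mm), the upper 5 mm tapered.
- dowel_thick (a point): Top centre of the thick steel dowel, diameter 14 mm, upright on the lower half at x = 0, y = -42 mm; same height and taper as the thin one.
- parting_face (a point): Middle of the lower half's parting plane, 28 mm above its underside. Round it, at x = +-26, y = +-42 mm, four 8 mm spring plungers stand 3 mm proud. They carry the unpressed upper half 3 mm open; together they push with 8 N at first and 14 N when the halves are flush.
- top_center (a point): Centre of the loose upper mould half (aluminium, 0.3 to 0.46 kg), lying parting face down; 23 mm above its underside. A plate 70 (x) x 110 (y) x 16 mm has holes through it: 11.5 mm at y = +42 mm for the thin dowel, 15.5 mm at y = -42 mm for the thick one. Flush on the lower half, axes parallel, this point is 51 mm above the lower half's underside; on unpressed plungers 54 mm.
- top_boss (a point): Top centre of the upper half's square boss, 46 mm above its underside: 44 x 44 mm (sides along x and y), 30 mm tall, in the middle of the plate, to grip by any two opposite sides. A 20 mm filling hole runs down its centre through boss and plate; the core's stem goes up into it.
- core_slim_center (a point): Middle of the slimmer brass core pin, loose, 49 mm tall, 45 g. From below: spigot of diameter 12 mm, 13 mm long, foot tapered; collar of diameter 28 mm, 4 mm thick; stem of diameter 12 mm, 32 mm long, to grip. The point is 24.5 mm above the foot, 7.5 mm above the collar's top. It fits the bore: fully home, collar on the cavity floor, the point is 11.5 mm above base_bore.
- core_stout_center (a point): Middle of the stouter brass core pin: the same but spigot and stem have a diameter of 18 mm, so it does not enter the bore. Point as for the slim one. It stands in the pin block and belongs there.
- pin_block: White plastic block, fixed, 104 (x) x 46 (y) x 20 mm, origin at the centre of its underside, with two 19.5 mm holes at x = -30 and +30 mm. Each core pin stands in one of them (either way round), spigot down, collar on the block's top, its middle 31.5 mm above the bench.
- stain_bottle_a: Loose brown dropper bottle, diameter 38 mm, 116 mm tall, a bystander; origin at the centre of its underside.
- petri_dish: Loose clear petri dish, diameter 60 mm, 15 mm tall, a bystander; origin at the centre of its underside.
- forceps: Loose steel forceps lying flat, 134 mm long (along its y), a bystander; origin at the centre of its underside.
- lens_canister: Loose clear lens canister with black foot, diameter 40 mm, 59 mm tall, a bystander; origin at the centre of its underside.

How it is judged:
On the way, in this order (a step that is already met when the one before it is completed fails the run):
1. the slim core pin stands fully home in the bore of the lower half, let go (z of core_slim_center in the frame of mould_base below 0.0355 m and horizontal distance between core_slim_center and base_bore below 0.003 m and angle between core_slim_center's own z axis and vertical below 0.07 rad and contact force between the fingers and core_slim below 0.1 N), for 0.2 s.
2. the upper half is threaded on both dowels over the core pin (z of top_center in the frame of mould_base below 0.058 m and horizontal distance between top_center and mould_base below 0.003 m and angle between the y axis of top_center and the y axis of mould_base, either way round below 0.06 rad and z of core_slim_center in the frame of mould_base below 0.0355 m), for 0.05 s.
At the end, for the whole second after the job is handed in: fingers press on the upper half (over 5 N); it lies within 1.3 mm of flush, 3 mm of centred, 0.025 rad of level, 0.06 rad of parallel on the lower half; slim pin seated within 2 mm in height and 3 mm sideways; stout pin stands in the pin block (z of top_center in the frame of mould_base below 0.0523 m and horizontal distance between top_center and mould_base below 0.003 m and angle between the z axis of top_center and the z axis of mould_base, either way round below 0.025 rad and angle between the y axis of top_center and the y axis of mould_base, either way round below 0.06 rad and contact force between the fingers and mould_top above 5 N and z of core_slim_center in the frame of mould_base below 0.0355 m and horizontal distance between core_slim_center and base_bore below 0.003 m and z of core_stout_center in the frame of pin_block between 0.028 and 0.035 m and horizontal distance between core_stout_center and pin_block below 0.037 m and angle between core_stout_center's own z axis and vertical below 0.1 rad); the arm keeps its last pose, push and grip.
It fails at once if the stain bottle, petri dish, forceps or lens canister is pushed more than 3 cm (distance of any of stain_bottle_a, petri_dish, forceps, lens_canister from where it was at the start of the episode above 0.03 m).
It also fails if it takes over 58 s, if anything falls off the work surface, if the arm or the gripper's body presses on something with over 40 N, if the wrist force passes 120 N, or if a joint passes its speed limit or range.

## Robot

A 7-joint arm with a two-finger parallel gripper is mounted at the origin on a cart in front of the work surface, level with it; the furniture and walls round the work are solid. World frame = base frame: x ahead of the robot, y to its left, z up, the work surface at z = 0. Lengths are in m, angles in rad, forces in N, time in s.
With the tool pointing down it reaches from about 0.35 to 0.9 m from the base axis. Payload 8.1 kg.
Tool frame: the origin (TCP) lies at the very end of the fingers, on their centre line; the grasp point (between the pads) lies 19 mm behind it (arm.hold_point_z is the distance from the TCP to the grasp point, in m); z points along the fingers, y is the line along which they close (so a half turn about z gives the same grasp; the last joint's range is limited). The gripper opens to 85 mm and grips with 20 to 120 N. Pads are 22 mm wide; open, the fingers measure 114 mm over their backs; the gripper's body (76 mm by 85 mm) begins 54 mm behind the grasp point. The pads swing forward as they close: fully open they stand 13 mm farther back than shut.
Start: joints at [-1.287, 0.434, 0.025, 1.573, -0.012, 1.134, -0.075], TCP at [0.236, 0.579, 0.231] pointing down, gripper open.
Joint ranges: [-2.62, 2.62], [-0.44, 2.09], [-1.27, 1.32], [0.08, 2.57], [-1.32, 4.46], [0.12, 2], [-2.74, 2.74]. Speed limits (rad/s): [2.22, 2.22, 3.01, 3.01, 3.14, 3.14, 3.14].

## Interface

Orientations are given as a 3x3 rotation matrix whose columns are the frame's x, y, z axes.
In Python, from rig import arm, eyes, boxes_of, pinpoint gives the robot as it stands.
- The arm moves only by the tool play_rows, never from a script. Its argument "rows" is a list of rows, each a list of 5 numbers: the finger opening in cm, from 0 to 8.54, then the shift along the world's x, y, z in cm, then the turn about the world's z in units of 8 degrees (1.0 is 8 degrees). A call has 1 to 10 rows; each row is the pose to reach, as a shift and turn from the pose commanded when the call began; what a row does not reach only later rows make up. A row lasts 1/10 s, in which the tool goes at most 50 mm and 8.59 degrees, less where a joint would pass 70% of its speed; a pose out of reach is approached as far as the arm can. A call with a gripper value outside its range is refused whole. The fingers move at their own pace and stop on an object; "newtons" is the grip in N (left out, the last holds). Time passes only in rows, so rows that repeat a pose let the fingers close. It gives the time, the measured TCP pose, the force, the opening and the grip force at its end, in the units of the state.
- arm.read_state(): the state, without advancing time (a new reading comes with each control period).
- eyes.grab_frame(name): name is "scene" or "top" or "wrist"; returns the picture (400x640x3 uint8, blue, green, red); there is no depth.
- eyes.get_calibration(name): a dict with "fx", "fy", "cx", "cy" (pixels), "origin" and "orientation" of the camera in the world; the wrist camera has in their place "hand_eye" (4x4, takes a point from camera to tool coordinates, whose origin is the TCP and whose axes are the flange's). Camera axes: x right, y down, z forward; pixel columns grow to the right and rows downward; lengths in m; the calibration is good to about 2 mm. A picture is of the moment at which its call begins: read the wrist's pose just before it. get_calibration takes no time and is no camera call.
- arm.job_done(): hands the job in; it is judged then, once.
Trained networks look in the newest picture that a camera, given by its name, has taken for a name from the list of things; names that differ only in an ending like _2 or _b are one class to them, and where a whole thing is asked for, a point or a joint stands for the part that bears it (a point fixed in the world has none). Each returns a list of dicts, best first, with "score" (0 to 1); they miss things now and then, are a little off and sometimes report something else, mostly with a low value. They report only what shows in the picture. A call takes as long as a camera call.
- boxes_of(camera, target): "extent" ([left, top, width, height] in pixels, round what is visible of it).
- pinpoint(camera, target): "location" ([column, row] in pixels: a listed point, or the origin of a listed thing).
The state is a dict: "time_s": time; "joints": joint angles; "dq": joint speeds; "joint_efforts": joint torques, N m; "tool_pos": TCP position; "tcp_rot": TCP orientation; "contact_force": force on the tool from outside, world axes, zero at the start; "wrist_torque": the same for the moment, N m; "grip_width": finger opening in m; "gripper_force": force on a finger pad.
Only numpy, scipy, OpenCV 4.12 (cv2) and the standard library are available. Lean on these libraries where they do the work, as an engineer would, in place of code of your own. Each camera call takes 0.05 s, during which the arm holds its last target. There are 200 camera calls.

## Working session

There is one attempt and no reset: what is moved stays moved. The work goes in short steps, Python scripts to look and compute and a tool call to move; the robot and the scene stay as the last step left them, time stands still between calls to the robot, and variables do not carry over. Pictures are saved under pics/ and viewed, at most 10 in all, crops included, and the job is handed in when it is done.

Besides the shell and the picture viewer there is one more tool, called after "Call:" by a JSON object that holds its "name" and its "arguments". play_rows: Moves the arm, as the interface text tells. Its arguments: {"type":"object","properties":{"rows":{"type":"array","items":{"type":"array","items":{"type":"number"}}},"newtons":{"type":"number"}},"required":["rows"]}

```bash
ls; mkdir -p pics
cat > h.py <<'E'
import numpy as np, cv2
from rig import arm, eyes, boxes_of, pinpoint
def cam(name, st=None):
    c=eyes.get_calibration(name)
    if 'origin' in c: return c,np.array(c['origin']),np.array(c['orientation'])
    st=st or arm.read_state(); H=np.array(c['hand_eye']); R=np.array(st['tcp_rot'])
    return c,np.array(st['tool_pos'])+R@H[:3,3],R@H[:3,:3]
def ray(name,px,z,st=None):
    c,o,R=cam(name,st); d=R@np.array([(px[0]-c['cx'])/c['fx'],(px[1]-c['cy'])/c['fy'],1])
    return o+d*(z-o[2])/d[2]
def proj(name,p,st=None):
    c,o,R=cam(name,st); q=R.T@(np.array(p)-o); return np.array([c['fx']*q[0]/q[2]+c['cx'],c['fy']*q[1]/q[2]+c['cy']])
Z=dict(mould_base=0,base_bore=.022,dowel_thin=.042,dowel_thick=.042,parting_face=.028,top_center=.023,top_boss=.046,core_slim_center=.0315,core_stout_center=.0315,pin_block=0,stain_bottle_a=0,petri_dish=0,forceps=0,lens_canister=0)
def look(name,targets,zs={},n=2):
    st=arm.read_state()
    for t in targets:
        for r in pinpoint(name,t)[:n]:
            print(name,t,round(r['score'],2),np.round(r['location'],1),np.round(ray(name,r['location'],zs.get(t,Z[t]),st),4))
E
python3 - <<'E'
from h import *
ims=[]
for n in('top','scene'):
    f=eyes.grab_frame(n); ims.append(f); print(n,{k:np.round(v,3).tolist() for k,v in eyes.get_calibration(n).items()})
    look(n,Z,n=1)
cv2.imwrite('pics/a.png',ims[0]);cv2.imwrite('pics/b.png',ims[1])
s=arm.read_state();print(s)
E
```

```text
pics
top {'fx': 505.59, 'fy': 505.59, 'cx': 323.132, 'cy': 201.055, 'origin': [0.244, -0.031, 1.277], 'orientation': [[-0.062, -0.976, 0.208], [-0.998, 0.061, -0.01], [-0.003, -0.208, -0.978]]}
top mould_base 0.9 [310.7 183.6] [ 0.5629 -0.0147  0.    ]
top base_bore 0.81 [314.6 186.7] [ 0.5487 -0.0245  0.022 ]
top dowel_thin 0.98 [299.3 177.3] [0.5706 0.0125 0.042 ]
top dowel_thick 0.74 [329.4 188. ] [ 0.5381 -0.0615  0.042 ]
top parting_face 0.56 [314.4 181.9] [ 0.5598 -0.0247  0.028 ]
top top_center 0.83 [229.9 212.4] [0.4952 0.1929 0.023 ]
top top_boss 0.8 [227.5 210.8] [0.495  0.1946 0.046 ]
top core_slim_center 0.58 [401.1 167.3] [ 0.5833 -0.248   0.0315]
top core_stout_center 0.65 [395.2 191.1] [ 0.5221 -0.2272  0.0315]
top pin_block 0.66 [400.6 181.2] [ 0.5547 -0.2486  0.    ]
top stain_bottle_a 0.87 [206.8 166.3] [0.6267 0.2546 0.    ]
top petri_dish 0.63 [299.4 178.5] [0.5784 0.0139 0.    ]
top forceps 0.58 [344.9 254.6] [ 0.3732 -0.0904  0.    ]
top lens_canister 0.52 [442.3 231.4] [ 0.4166 -0.3422  0.    ]
scene {'fx': 392.718, 'fy': 392.718, 'cx': 317.894, 'cy': 205.742, 
[... 1059 characters left out ...]
'dq': array([-0.00077421,  0.00173697,  0.00104561,  0.00083883,  0.00265404,
        0.00024827,  0.00016223]), 'joint_efforts': array([ 5.40695892e-04, -6.70274019e+01,  1.02372766e+00, -3.16567004e+01,
        1.53860537e-02,  2.11002276e-03,  4.70773398e-05]), 'tool_pos': array([0.2357757 , 0.57882308, 0.23129778]), 'tcp_rot': array([[-9.26094511e-01,  3.77291607e-01, -2.85122913e-06],
       [ 3.77291607e-01,  9.26094511e-01, -6.62810701e-06],
       [ 1.39778494e-07, -7.21399834e-06, -1.00000000e+00]]), 'contact_force': array([ 0.65416656, -0.30386932,  0.00660757]), 'wrist_torque': array([-0.00458956, -0.04817416,  0.00112939]), 'gripper_force': 0.0, 'grip_width': 0.08512007804191378}
```

Run:
```python
from h import *
a=cv2.imread('pics/a.png');b=cv2.imread('pics/b.png')
cv2.imwrite('pics/c.png',np.hstack([cv2.resize(a[120:300,180:480],None,fx=2.6,fy=2.6,interpolation=cv2.INTER_CUBIC)]))
```

```text
(no output)
```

View pics/c.png

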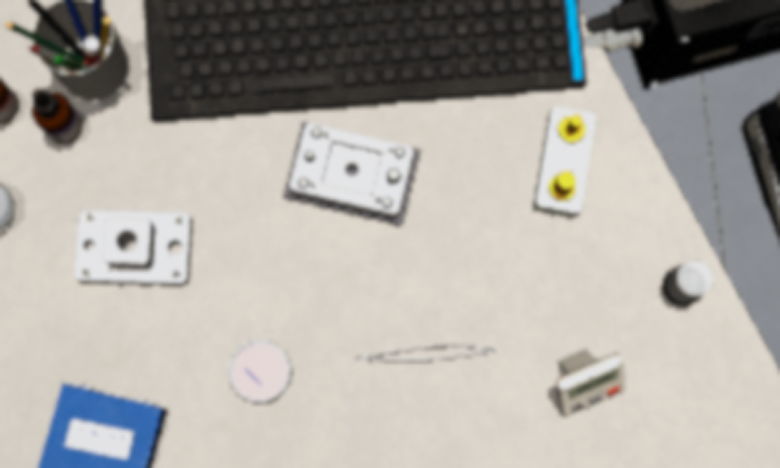

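View pics/b.png

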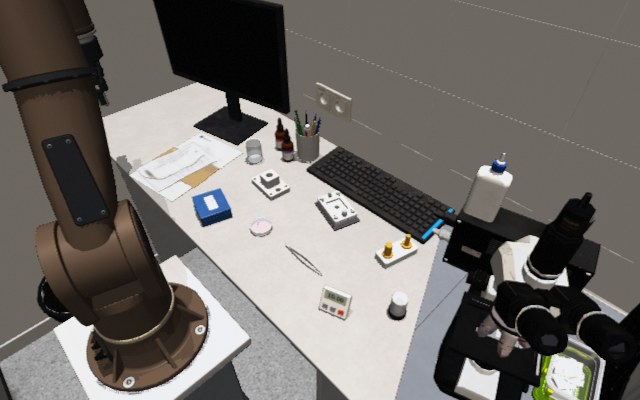

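The views agree with the networks: the slim pin is at the far end of the block (top px 401,167), the stout at the near end (395,191), the base at (314,185) and the upper half at (229,212), with its small hole towards +y. I'll now go above the slim pin.

Call:
{"name": "play_rows", "arguments": {"rows": [[8.5, 17, -41, -1.5, 0], [8.5, 17, -41, -1.5, 0], [8.5, 17, -41, -1.5, 0], [8.5, 17, -41, -1.5, 0], [8.5, 17, -41, -1.5, 0], [8.5, 17, -41, -1.5, 0], [8.5, 17, -41, -1.5, 0], [8.5, 17, -41, -1.5, 0], [8.5, 17, -41, -1.5, 0], [8.5, 17, -41, -1.5, 0]], "newtons": 40}}

```text
time_s: 2.5
tool_pos: [0.4077, 0.163, 0.2166]
tcp_rot: [[-0.923, 0.385, 0.001], [0.385, 0.923, -0.001], [-0.002, -0.001, -1.0]]
contact_force: [-0.4, 0.3, 0.7]
grip_width: 0.0851
gripper_force: 0.0
```

Call:
{"name": "play_rows", "arguments": {"rows": [[3, 13, -41, -1.5, 0], [3, 13, -41, -1.5, 0], [3, 13, -41, -1.5, 0], [3, 13, -41, -1.5, 0], [3, 13, -41, -1.5, 0], [3, 13, -41, -1.5, 0], [3, 13, -41, -1.5, 0], [3, 13, -41, -1.5, 0], [3, 13, -41, -1.5, 0], [3, 13, -41, -1.5, 0]]}}

```text
time_s: 3.5
tool_pos: [0.536, -0.2461, 0.2011]
tcp_rot: [[-0.924, 0.383, 0.0], [0.383, 0.924, -0.003], [-0.001, -0.003, -1.0]]
contact_force: [0.1, -0.4, -0.4]
grip_width: 0.0298
gripper_force: 0.0
```

Run:
```python
from h import *
f=eyes.grab_frame('wrist'); cv2.imwrite('pics/d.png',f)
print(np.round(eyes.get_calibration('wrist')['hand_eye'],3))
s=arm.read_state();print(s['time_s'],s['tool_pos'])
look('wrist',['core_slim_center','core_stout_center','pin_block','dowel_thin','dowel_thick','base_bore'])
```

```text
[[-0.001 -0.961 -0.277  0.071]
 [ 1.    -0.001  0.     0.002]
 [-0.001 -0.277  0.961 -0.143]
 [ 0.     0.     0.     1.   ]]
3.55 [ 0.53577239 -0.24315738  0.20093628]
wrist core_slim_center 0.9 [342.8 220.6] [ 0.5833 -0.2362  0.0315]
wrist core_stout_center 0.7 [332.3 168.1] [ 0.5205 -0.2244  0.0315]
wrist core_stout_center 0.54 [513.5 121.6] [ 0.5481 -0.0258  0.0315]
wrist pin_block 0.96 [335.3 187.4] [ 0.5497 -0.231   0.    ]
wrist pin_block 0.45 [340.4 217.3] [ 0.5892 -0.2396  0.    ]
wrist dowel_thin 0.61 [568.7 121.2] [0.567  0.0209 0.042 ]
wrist dowel_thick 0.87 [483.7 127. ] [ 0.5391 -0.062   0.042 ]
wrist base_bore 0.6 [514.1 124.2] [ 0.5535 -0.02    0.022 ]
```

View pics/d.png

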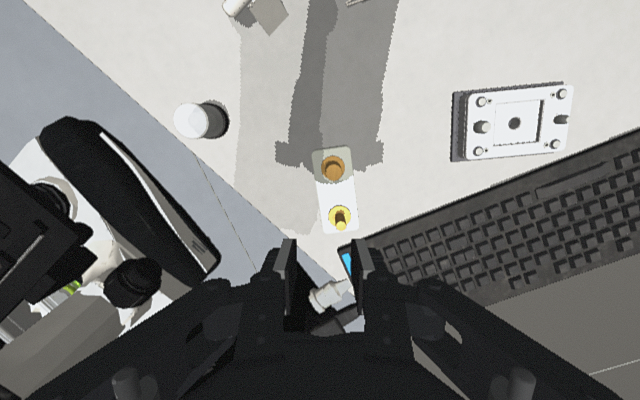

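Call:
{"name": "play_rows", "arguments": {"rows": [[4, 2.4, 0.2, -5, 0], [4, 4.7, 0.4, -10, 0], [4, 4.7, 0.4, -10, 0], [4, 4.7, 0.4, -10, 0], [4, 4.7, 0.4, -10, 0]]}}

```text
time_s: 4.35
tool_pos: [0.5828, -0.2378, 0.103]
tcp_rot: [[-0.926, 0.378, 0.001], [0.378, 0.926, -0.001], [-0.001, -0.0, -1.0]]
contact_force: [-0.4, -1.3, -0.4]
grip_width: 0.0395
gripper_force: 0.0
```

Run:
```python
from h import *
f=eyes.grab_frame('wrist'); cv2.imwrite('pics/e.png',f)
s=arm.read_state();print(s['time_s'],s['tool_pos'],proj('wrist',s['tool_pos']))
look('wrist',['core_slim_center','core_stout_center','pin_block'])
```

```text
4.4 [ 0.5830206  -0.23808914  0.10358181] [320.49064994 253.13681511]
wrist core_slim_center 0.65 [315.7 212. ] [ 0.5806 -0.242   0.0315]
wrist core_stout_center 0.61 [303.5 139.2] [ 0.5241 -0.2283  0.0315]
wrist pin_block 0.83 [311.6 167.6] [ 0.5502 -0.2342  0.    ]
```

View pics/e.png

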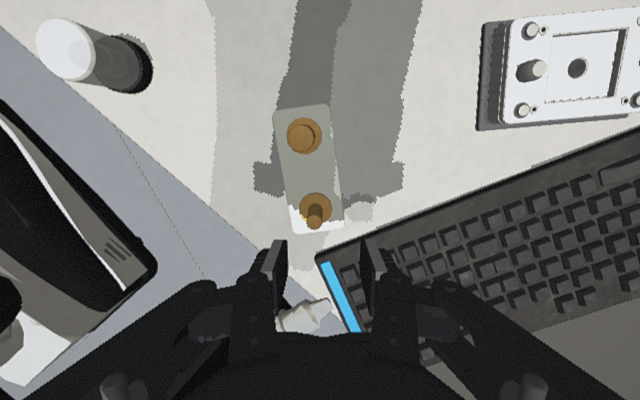

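Call:
{"name": "play_rows", "arguments": {"rows": [[4, -0.2, -0.45, -2.5, 0.4], [4, -0.2, -0.45, -5, 0.4], [4, -0.2, -0.45, -7.2, 0.4], [4, -0.2, -0.45, -7.2, 0.4], [0.8, -0.2, -0.45, -7.2, 0.4], [0.8, -0.2, -0.45, -7.2, 0.4], [0.8, -0.2, -0.45, -7.2, 0.4], [0.8, -0.2, -0.45, -7.2, 0.4]], "newtons": 40}}

```text
time_s: 5.35
tool_pos: [0.5819, -0.2423, 0.0312]
tcp_rot: [[-0.946, 0.325, 0.003], [0.325, 0.946, -0.001], [-0.003, 0.0, -1.0]]
contact_force: [-1.5, 0.6, 7.2]
grip_width: 0.0108
gripper_force: 39.2
```

Call:
{"name": "play_rows", "arguments": {"rows": [[0.8, 0, 0, 2.5, 0], [0.8, 0, 0, 5, 0], [0.8, 0, 0, 7, 0], [0.8, -0.5, 5, 7, 0], [0.8, -1.5, 10, 7, 0], [0.8, -2, 15, 7, 0], [0.8, -2.5, 19, 7, 0], [0.8, -2.9, 22.2, 7, -0.6], [0.8, -2.9, 22.2, 7, -0.6], [0.8, -2.9, 22.2, 7, -0.6]]}}

```text
time_s: 6.35
tool_pos: [0.5521, -0.0188, 0.1]
tcp_rot: [[-0.916, 0.401, 0.001], [0.401, 0.916, 0.0], [-0.001, 0.001, -1.0]]
contact_force: [-0.5, -0.6, -0.1]
grip_width: 0.0105
gripper_force: 39.1
```

Run:
```python
from h import *
f=eyes.grab_frame('wrist'); cv2.imwrite('pics/f.png',f)
s=arm.read_state();print(s['time_s'],s['tool_pos'],s['tcp_rot'][:,1],s['contact_force'])
look('wrist',['dowel_thin','dowel_thick','base_bore','parting_face','mould_base'],n=1)
look('wrist',['core_slim_center'],{'core_slim_center':.104},n=1)
```

```text
6.4 [ 0.55218809 -0.0201755   0.09996476] [4.02347777e-01 9.15486892e-01 1.30683373e-04] [ 0.05836729  0.51834555 -0.9315988 ]
wrist dowel_thick 0.79 [264.3 227. ] [ 0.5406 -0.0629  0.042 ]
wrist base_bore 0.57 [314.9 214.6] [ 0.553  -0.0265  0.022 ]
wrist parting_face 0.96 [318.9 217.9] [ 0.5552 -0.0237  0.028 ]
wrist mould_base 0.58 [320.3 204.6] [ 0.5528 -0.0217  0.    ]
wrist core_slim_center 0.79 [323.5 250. ] [ 0.5488 -0.0178  0.104 ]
```

View pics/f.png

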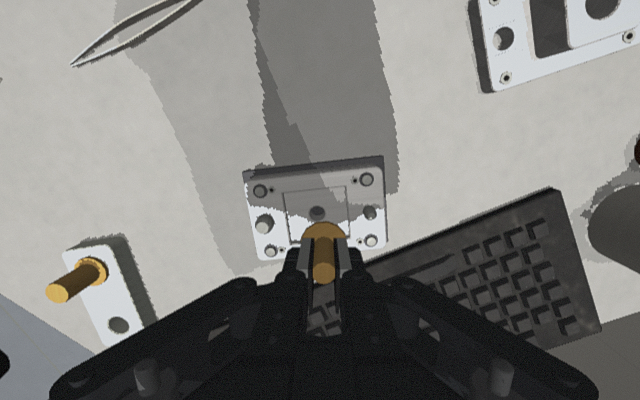

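Run:
```python
from h import *
f=cv2.imread('pics/f.png'); cv2.imwrite('pics/g.png',cv2.resize(f[150:290,230:400],None,fx=4,fy=4,interpolation=cv2.INTER_CUBIC))
```

```text
(no output)
```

View pics/g.png

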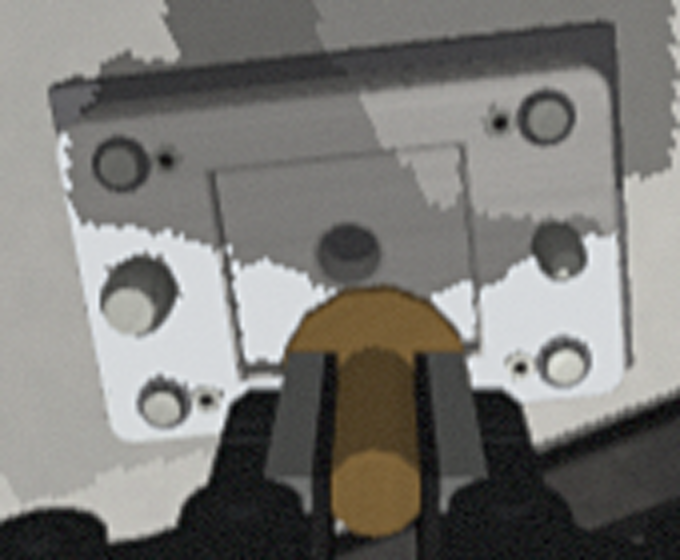

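```bash
cat >> h.py <<'E'
from scipy.optimize import least_squares
def fit(name,pts,px,z0=0.,st=None,g=(.555,-.02,-.4)):
    pts=np.array(pts);px=np.array(px)
    def P(p):
        c,s=np.cos(p[2]),np.sin(p[2]); w=pts.copy(); w[:,0]=p[0]+c*pts[:,0]-s*pts[:,1]; w[:,1]=p[1]+s*pts[:,0]+c*pts[:,1]; w[:,2]+=z0
        return np.array([proj(name,q,st) for q in w])
    r=least_squares(lambda p:(P(p)-px).ravel(),g,x_scale=[.01,.01,.1]); return r.x,(P(r.x)-px)
E
python3 - <<'E'
from h import *
s=arm.read_state()
print(s['tool_pos'])
# camera-up in image = toward robot (-x); image left = -y
pts=[[-.026,-.042,.031],[-.026,.042,.031],[.026,-.042,.031],[.026,.042,.031],[0,0,.022],[0,-.042,.042],[0,.042,.042]]
px=[[260,191.25],[366.75,179.25],[270.75,251],[371.25,240.5],[317,212.5],[262.5,227.5],[370.75,216]]
x,e=fit('wrist',pts,px,0,s);print(x,np.degrees(x[2]));print(e.round(1))
print('pin top',ray('wrist',[324.25,273.25],.1248,s),'collar', ray('wrist',[324,243],.0928,s))
print(np.degrees(np.arctan2(*s['tcp_rot'][:2,1][::-1]))-90)
E
```

```text
[ 0.55182877 -0.02077348  0.09937318]
[ 0.5519777  -0.0247478  -0.30386733] -17.410315413056992
[[-0.7 -0.3]
 [ 0.3 -0.3]
 [-0.4  0.6]
 [ 0.2  0.5]
 [ 0.1  0.6]
 [-0.4 -0.3]
 [ 0.9 -0.6]]
pin top [ 0.55064713 -0.01804054  0.1248    ] collar [ 0.54964004 -0.0176381   0.0928    ]
-23.858922347924988
```

Call:
{"name": "play_rows", "arguments": {"rows": [[0.8, 0.15, -0.6, 0, 0], [0.8, 0.15, -0.6, -2.5, 0], [0.8, 0.15, -0.6, -4.6, 0], [0.8, 0.15, -0.6, -4.6, 0], [0.8, 0.15, -0.6, -4.6, 0], [0.8, 0.15, -0.6, -4.6, 0], [0.8, 0.15, -0.6, -4.6, 0], [0.8, 0.15, -0.6, -4.6, 0]]}}

```text
time_s: 7.5
tool_pos: [0.5538, -0.0256, 0.0541]
tcp_rot: [[-0.915, 0.403, 0.001], [0.403, 0.915, 0.0], [-0.001, 0.001, -1.0]]
contact_force: [0.4, 0.6, 0.2]
grip_width: 0.0104
gripper_force: 39.1
```

Run:
```python
from h import *
s=arm.read_state();print(s['time_s'],s['tool_pos'],s['contact_force'])
f=eyes.grab_frame('wrist')
s=arm.read_state();print(s['time_s'],s['tool_pos'],s['contact_force'])
cv2.imwrite('pics/i.png',cv2.resize(f[130:300,220:420],None,fx=4,fy=3.5,interpolation=cv2.INTER_CUBIC)[:595])
```

```text
7.5 [ 0.55377209 -0.02563679  0.05408931] [0.36888208 0.61495487 0.1740654 ]
7.55 [ 0.55370134 -0.02557705  0.05396392] [-0.17541686  0.41820599 -0.86732583]
```

View pics/i.png

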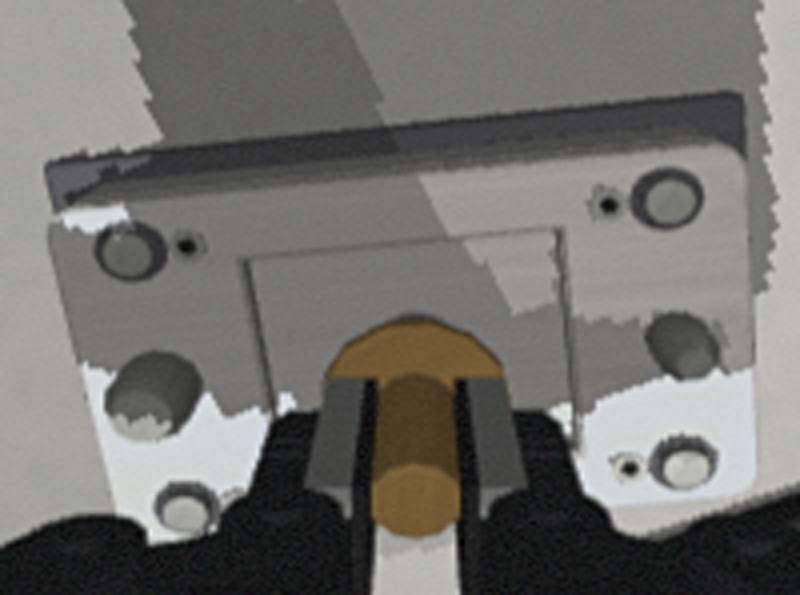

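Run:
```python
from h import *
s=arm.read_state()
pts=[[-.026,-.042,.031],[-.026,.042,.031],[.026,-.042,.031],[.026,.042,.031],[0,-.042,.042]]
px=[[252.75,201.7],[387,187.1],[266.75,274.9],[391.75,262.9],[254.75,248.6]]
x,e=fit('wrist',pts,px,0,s);print(x,np.degrees(x[2]));print(e.round(1))
tx=s['tcp_rot'][:,0]
for dz in(0,-.002):
  a=ray('wrist',[324,272.9],.0788+dz,s); b=ray('wrist',[323.75,221.7],.0468+dz,s)-.014*tx
  print(a,b,s['tool_pos'])
```

```text
[ 0.55231662 -0.02264476 -0.30114876] -17.254552717706922
[[-1.   0.1]
 [ 0.9 -0.4]
 [-0.6  1.2]
 [ 0.1  0.2]
 [ 0.5 -0.8]]
[ 0.55259018 -0.02302637  0.0788    ] [ 0.55243589 -0.02300216  0.04681295] [ 0.55370134 -0.02557705  0.05396392]
[ 0.55365903 -0.02348982  0.0768    ] [ 0.55310385 -0.02329123  0.04481295] [ 0.55370134 -0.02557705  0.05396392]
```

Call:
{"name": "play_rows", "arguments": {"rows": [[0.8, 0, 0.05, -0.7, 0], [0.8, 0, 0.05, -1.2, 0], [0.8, 0, 0.05, -1.6, 0], [0.8, 0, 0.05, -2.0, 0], [0.8, 0, 0.05, -2.2, 0], [0.8, 0, 0.05, -2.2, 0], [0.8, 0, 0.05, -2.2, 0]]}}

```text
time_s: 8.25
tool_pos: [0.5534, -0.0252, 0.0329]
tcp_rot: [[-0.915, 0.403, 0.001], [0.403, 0.915, 0.001], [-0.0, 0.001, -1.0]]
contact_force: [-7.7, 1.2, 27.2]
grip_width: 0.0107
gripper_force: 42.0
```

Call:
{"name": "play_rows", "arguments": {"rows": [[2.5, 0, 0, 0.2, 0], [2.5, 0, 0, 0.2, 0], [2.5, 0, 0, 0.2, 0], [2.5, 0, 0, 0.2, 0], [2.5, 0, 0, 4, 0], [2.5, 0, 0, 8, 0], [2.5, 0, 0, 10, 0], [5, 0, 0, 10, 0]]}}

```text
time_s: 9.05
tool_pos: [0.5552, -0.0253, 0.134]
tcp_rot: [[-0.915, 0.403, 0.005], [0.403, 0.915, 0.0], [-0.004, 0.002, -1.0]]
contact_force: [0.1, -0.3, 0.5]
grip_width: 0.038
gripper_force: 0.0
```

Run:
```python
from h import *
s=arm.read_state();print(s['time_s'],s['tool_pos'],s['contact_force'])
f=eyes.grab_frame('wrist')
look('wrist',['core_slim_center','dowel_thin','dowel_thick'],{'core_slim_center':.0335},n=1)
look('wrist',['top_boss','top_center'],n=1)
cv2.imwrite('pics/j.png',f)
```

```text
9.05 [ 0.55517847 -0.02530538  0.13400588] [ 0.13778767 -0.30980397  0.49280465]
wrist core_slim_center 0.9 [322.1 201.3] [ 0.5523 -0.0236  0.0335]
wrist dowel_thin 0.89 [369.3 197.8] [0.5637 0.016  0.042 ]
wrist dowel_thick 0.87 [275. 209.] [ 0.5399 -0.0631  0.042 ]
wrist top_boss 0.88 [565.   12.1] [0.4887 0.1917 0.046 ]
wrist top_center 0.95 [542.2  22.3] [0.4885 0.1929 0.023 ]
```

View pics/j.png

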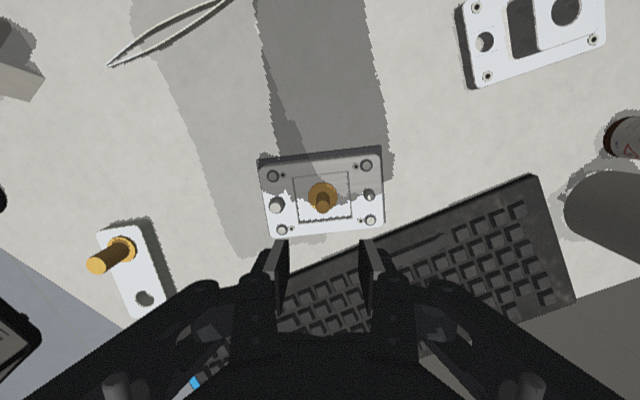

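Call:
{"name": "play_rows", "arguments": {"rows": [[7, -1.5, 5, 0.5, 0.5], [7, -3, 10, 0.5, 1.0], [7, -4.5, 15, 0.5, 1.5], [7, -5.8, 19, 0.5, 2], [7, -6.4, 21.8, 0.5, 2.5], [7, -6.4, 21.8, 0.5, 2.5], [7, -6.4, 21.8, 0.5, 2.5], [7, -6.4, 21.8, 0.5, 2.5], [7, -6.4, 21.8, 0.5, 2.5]]}}

```text
time_s: 10.25
tool_pos: [0.4896, 0.1912, 0.1361]
tcp_rot: [[-0.998, 0.069, -0.0], [0.069, 0.998, -0.001], [0.0, -0.001, -1.0]]
contact_force: [-0.3, -0.2, -0.3]
grip_width: 0.0699
gripper_force: 0.0
```

Run:
```python
from h import *
s=arm.read_state();print(s['time_s'],s['tool_pos'],np.degrees(np.arctan2(*s['tcp_rot'][:2,1][::-1]))-90)
f=eyes.grab_frame('wrist')
look('wrist',['top_boss','top_center'],n=1)
cv2.imwrite('pics/k.png',cv2.resize(f[80:290,200:440],None,fx=3.2,fy=2.8,interpolation=cv2.INTER_CUBIC))
```

```text
10.25 [0.4896349  0.19118731 0.13609234] -3.932097240459143
wrist top_boss 0.37 [ 59.3 275.6] [ 0.5408 -0.0593  0.046 ]
wrist top_center 0.9 [325.6 200.4] [0.4913 0.195  0.023 ]
```

View pics/k.png

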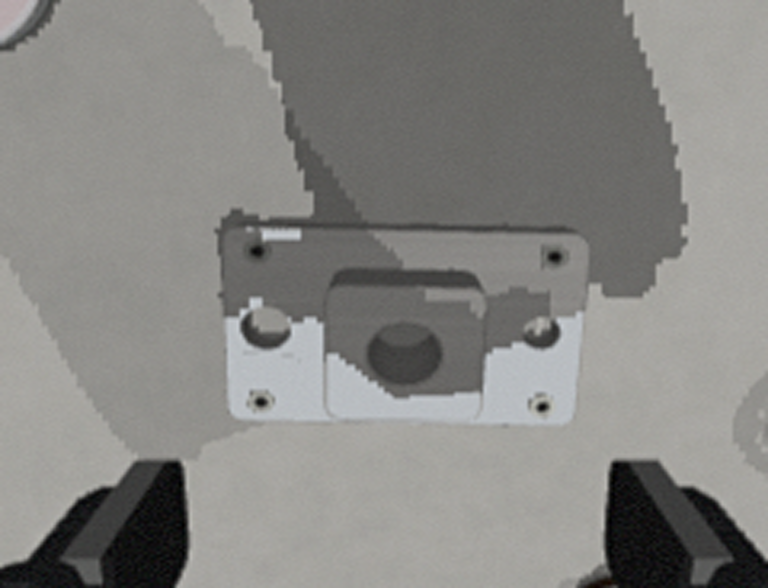

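Run:
```python
from h import *
s=arm.read_state()
x,e=fit('wrist',[[0,-.042,.016],[0,.042,.016],[0,0,.046]],[[283.1,196.8],[369.1,198.6],[326.25,205.7]],0,s,(.49,.195,-.07));print(x,np.degrees(x[2]),e.round(1),s['tool_pos'])
```

```text
[ 0.49014515  0.19610937 -0.08983793] -5.147334321534487 [[-0.1 -0.3]
 [-0.  -0.3]
 [ 0.1  0.6]] [0.48956429 0.19189483 0.13628625]
```

Call:
{"name": "play_rows", "arguments": {"rows": [[7, 0.1, 0.15, -4, -0.15], [7, 0.1, 0.15, -8, -0.15], [7, 0.1, 0.15, -11, -0.15], [7, 0.1, 0.15, -12, -0.15], [7, 0.1, 0.15, -12, -0.15], [4, 0.1, 0.15, -12, -0.15], [4, 0.1, 0.15, -12, -0.15], [4, 0.1, 0.15, -12, -0.15], [4, 0.1, 0.15, -12, -0.15], [4, 0.1, 0.15, -12, -0.15]], "newtons": 80}}

```text
time_s: 11.4
tool_pos: [0.4915, 0.1946, 0.0182]
tcp_rot: [[-0.996, 0.087, 0.003], [0.087, 0.996, 0.001], [-0.003, 0.002, -1.0]]
contact_force: [-1.1, -1.6, 6.5]
grip_width: 0.043
gripper_force: 82.1
```

Call:
{"name": "play_rows", "arguments": {"rows": [[4, 0, 0, 2, 0], [4, 0, 0, 4.5, 0], [4, 0, 0, 7, 0], [4, 1, -4, 7, -0.3], [4, 2.3, -8, 7, -0.6], [4, 3.6, -12.5, 7, -0.9], [4, 4.9, -17, 7, -1.2], [4, 5.7, -20, 7, -1.54], [4, 6.2, -21.9, 7, -1.54], [4, 6.2, -21.9, 7, -1.54]], "newtons": 110}}

```text
time_s: 12.4
tool_pos: [0.5531, -0.0288, 0.0876]
tcp_rot: [[-0.953, 0.302, 0.002], [0.302, 0.953, -0.002], [-0.003, -0.001, -1.0]]
contact_force: [0.0, -0.8, -3.9]
grip_width: 0.0418
gripper_force: 112.6
```

Call:
{"name": "play_rows", "arguments": {"rows": [[4, 0, 0, 0, 0], [4, 0, 0, 0, 0], [4, 0, 0, 0, 0], [4, 0, 0, 0, 0]]}}

```text
time_s: 12.8
tool_pos: [0.5522, -0.0236, 0.0864]
tcp_rot: [[-0.955, 0.296, -0.0], [0.296, 0.955, 0.0], [0.0, 0.0, -1.0]]
contact_force: [0.1, -0.6, -3.6]
grip_width: 0.0422
gripper_force: 112.5
```

Run:
```python
from h import *
s=arm.read_state();print(s['time_s'],s['tool_pos'],np.degrees(np.arctan2(*s['tcp_rot'][:2,1][::-1]))-90,s['contact_force'],s['grip_width'],s['wrist_torque'])
f=eyes.grab_frame('wrist')
look('wrist',['top_boss','top_center'],{'top_boss':.046+.069,'top_center':.023+.069},n=1)
look('wrist',['dowel_thin','dowel_thick'],n=1)
cv2.imwrite('pics/l.png',f);cv2.imwrite('pics/m.png',cv2.resize(f[110:310,180:460],None,fx=2.8,fy=3,interpolation=cv2.INTER_CUBIC))
```

```text
12.8 [ 0.55220327 -0.02361154  0.08638809] -17.19154314754023 [ 0.06404803 -0.63097263 -3.63328934] 0.042236171230431906 [-0.06278431 -0.02936134  0.06881643]
wrist top_boss 0.58 [323.  274.9] [ 0.5498 -0.0216  0.115 ]
wrist top_center 0.64 [321.7 253.5] [ 0.5501 -0.0224  0.092 ]
wrist dowel_thick 0.59 [263.3 227.9] [ 0.5421 -0.0644  0.042 ]
```

View pics/m.png

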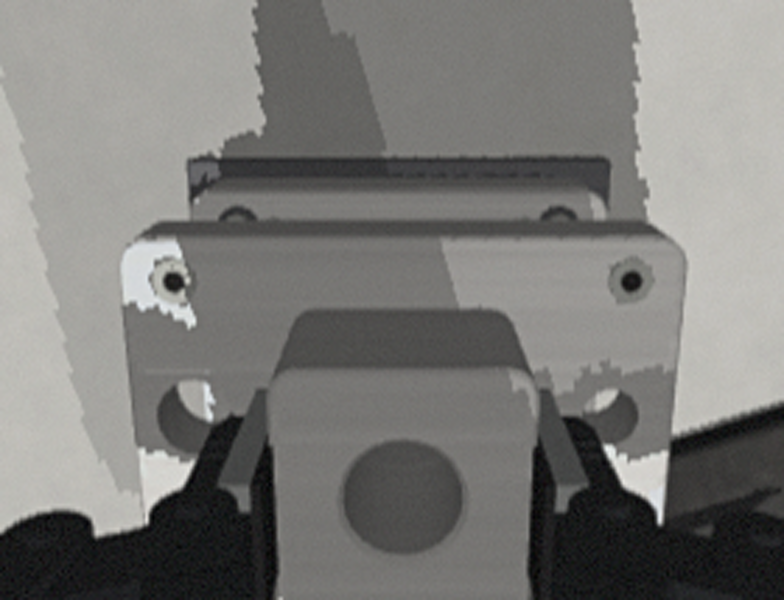

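Run:
```python
from h import *
s=arm.read_state();T=s['tool_pos'];R=s['tcp_rot'];print(s['time_s'],T)
for dz in(.0682,.070):
  x,e=fit('wrist',[[0,-.042,.016],[0,.042,.016],[0,0,.046]],[[250,249],[397.5,248.7],[323.9,275.3]],dz,s,(.55,-.02,-.3));print(x,np.degrees(x[2]),e.round(1))
  d=np.r_[x[:2],T[2]]-T; print('rel tool xy',R[:,0]@d,R[:,1]@d)
x,e=fit('wrist',[[-.04,-.061,0],[-.04,.061,0]],[[247.1,162.7],[397.9,162.3]],0,s);print('base',x,np.degrees(x[2]),e.round(1))
```

```text
13.05 [ 0.55225374 -0.02447998  0.08629344]
[ 0.55104755 -0.0221632  -0.30006593] -17.192511263317986 [[-0.3 -0.6]
 [ 0.3 -0.6]
 [-0.   1. ]]
rel tool xy 0.0018395523740313904 0.0018542930144486796
[ 0.55017122 -0.02189416 -0.30006989] -17.192738295155866 [[-1.2 -0.7]
 [ 1.2 -0.7]
 [-0.   1.3]]
rel tool xy 0.002756248314660908 0.0018510744445352195
base [ 0.55362513 -0.02380265 -0.29940716] -17.1547663674477 [[ 1.  -0.1]
 [-1.  -0.1]]
```

Call:
{"name": "play_rows", "arguments": {"rows": [[4, 0.13, -0.05, 0, 0], [4, 0.13, -0.05, -1.5, 0], [4, 0.13, -0.05, -2.3, 0], [4, 0.13, -0.05, -2.3, 0], [4, 0.13, -0.05, -2.6, 0], [4, 0.13, -0.05, -2.9, 0], [4, 0.13, -0.05, -3.1, 0], [4, 0.13, -0.05, -3.1, 0]]}}

```text
time_s: 13.85
tool_pos: [0.5535, -0.0251, 0.0552]
tcp_rot: [[-0.955, 0.297, -0.0], [0.297, 0.955, 0.0], [0.0, 0.0, -1.0]]
contact_force: [-0.3, -0.8, -2.9]
grip_width: 0.0424
gripper_force: 112.5
```

Call:
{"name": "play_rows", "arguments": {"rows": [[4, 0, 0, -0.3, 0], [4, 0, 0, -0.6, 0], [4, 0, 0, -0.8, 0], [4, 0, 0, -0.95, 0], [4, 0, 0, -1.05, 0], [4, 0, 0, -1.05, 0], [4, 0, 0, -1.05, 0], [4, 0, 0, -1.05, 0]]}}

```text
time_s: 14.65
tool_pos: [0.5538, -0.0252, 0.0463]
tcp_rot: [[-0.955, 0.297, 0.001], [0.297, 0.955, 0.001], [-0.001, 0.001, -1.0]]
contact_force: [-6.9, 0.8, 20.2]
grip_width: 0.0421
gripper_force: 115.4
```

Call:
{"name": "play_rows", "arguments": {"rows": [[4, 0, 0, -0.1, 0], [4, 0, 0, -0.15, 0], [4, 0, 0, -0.15, 0], [4, 0, 0, -0.15, 0], [4, 0, 0, -0.15, 0]]}}

```text
time_s: 15.15
tool_pos: [0.5537, -0.0252, 0.0462]
tcp_rot: [[-0.955, 0.297, 0.001], [0.297, 0.955, 0.002], [-0.001, 0.002, -1.0]]
contact_force: [-14.6, 1.3, 40.0]
grip_width: 0.0423
gripper_force: 117.7
```

Run:
```python
from h import *
f=eyes.grab_frame('wrist')
s=arm.read_state();print(s['time_s'],s['tool_pos'],s['tcp_rot'][:,2],s['contact_force'],s['wrist_torque'],s['gripper_force'])
f=eyes.grab_frame('top');look('top',['top_boss','core_stout_center'],{'top_boss':.074},n=1)
```

```text
15.2 [ 0.55375911 -0.02515119  0.0462304 ] [ 0.00132243  0.00160686 -0.99999783] [-14.33056949   2.11277674  40.26541483] [0.00990736 2.84352632 0.03918767] 117.73562014102936
top core_stout_center 0.63 [330.5 186.7] [ 0.5438 -0.0647  0.0315]
```

Call:
{"name": "play_rows", "arguments": {"rows": [[4, 0, 0, 0.08, 0], [4, 0, 0, 0.08, 0], [4, 0, 0, 0.08, 0]]}}

```text
time_s: 15.65
tool_pos: [0.5537, -0.0251, 0.0463]
tcp_rot: [[-0.955, 0.297, 0.001], [0.297, 0.955, 0.001], [-0.001, 0.002, -1.0]]
contact_force: [-9.5, 1.9, 28.1]
grip_width: 0.0418
gripper_force: 116.3
```

Run:
```python
from h import *
s=arm.read_state();print(s['time_s'],s['tool_pos'],s['contact_force'],s['gripper_force'])
if s['tool_pos'][2]<.047 and s['contact_force'][2]>18: print(arm.job_done())
```

```text
15.65 [ 0.55374359 -0.02514953  0.04627339] [-9.4872861   1.90305431 28.069107  ] 116.30100175738335
the job is handed in; nothing more can be done
None
```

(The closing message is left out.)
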